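# Present the notched glass slide label up over the light pad

## Task

Of the two glass slides standing on edge in the blue rack, take the one with a small notch in a top corner: the notch marks its frosted end, and that end carries the label on one face. Grip it by the frosted end only, never touching its clear coated part with the fingers, and present it over the middle of the flat light pad, about 15 cm up, leaned back about halfway from upright to flat so that the label face looks upward. Finish while still holding it there, motionless; leave the other slide standing in the rack and do not disturb the marker, beaker or viscosity cup.

Things in the scene. Friction and masses are not known exactly. Their poses are not given: they have to be found in the camera images.
- slide_center (a point): Centre of the notched glass slide, 110 long x 8 thick x 55 mm high, 0.07-0.135 kg, standing on its long edge in the rack (centre 35.5 mm above the worktop, top at 63 mm). x: along the length to the frosted end; z: up to the notched edge; y: normal of the face with the label and blue coating. Looking at the label face, notch on top, the notch is at the upper left.
- slide_grip (a point): Middle of the notched slide's frosted end, 34 mm along x from slide_center, half-way up; same axes; 8 mm thick. The opaque white frosted end is 42 mm long (21 mm each way); the rest is clear greenish glass with a 52 mm blue patch. On the label face it has a 24 x 32 mm paper sticker with a red stripe.
- slide_notch (a point): Middle of the notch of the notched slide: a 9 x 9 mm corner cut away at the outer top corner of the frosted end (50.5 mm along x and 23 mm up from slide_center); same axes.
- blank_center (a point): Centre of the other slide: same size, frosted end and material, standing in the rack's other groove the same way round, but with all four corners whole, no label and no coating. Same axes. It stays where it is.
- rack: Blue slide rack, fixed, 124 x 96 mm; origin at the centre of its underside. Two grooves along its x axis at y = -33 and +33 mm, 9.5 mm wide, floor 8 mm above the worktop, walls up to 20 mm above it; low stops at the groove ends. Either groove may hold the notched slide. The rack may be turned to any heading.
- pad_center (a point): Middle of the top of the light pad, a fixed slim aluminium plate with a white panel, 160 x 110 x 8 mm, lying on the worktop; x along its length.
- marker_black: Black marker pen lying on the worktop, 15 x 131 x 13 mm, origin at the centre of its underside. Leave alone.
- beaker: Small glass beaker, 68 mm wide, 72 mm high, origin at the centre of its underside. Leave alone.
- viscosity_cup: White cone-topped viscosity cup, 72 mm wide, 67 mm high, origin at the centre of its underside. Leave alone.

How it is judged (in metres and radians):
At the end, for the whole second after the job is handed in: The fingers hold the notched slide still, its centre within 50 mm horizontally of the pad's middle and 0.11 to 0.25 m above the worktop, label normal within 60 degrees of straight up; the other slide still stands in its groove (angle between slide_center's own y axis and vertical below 1.05 rad and horizontal distance between slide_center and pad_center below 0.05 m and height (world z) of slide_center between 0.11 and 0.25 m and contact force between the fingers and slide above 2 N and linear speed of slide below 0.03 m/s and horizontal distance between blank_center and rack below 0.045 m and height (world z) of blank_center below 0.045 m and angle between blank_center's own z axis and vertical below 0.25 rad); the arm keeps its last pose, push and grip.
It fails at once if the fingers touch the clear coated part of the notched slide (contact force between the fingers and slide_clear above 0.3 N).
It fails at once if the other slide is taken out of its place (distance of blank_center from where it was at the start of the episode above 0.02 m).
It fails at once if the marker, beaker or viscosity cup is pushed out of place (distance of any of marker_black, beaker, viscosity_cup from where it was at the start of the episode above 0.03 m).
It also fails if it takes over 32 s, if anything falls off the work surface, if the arm or the gripper's body presses on something with over 40 N, if the wrist force passes 120 N, or if a joint passes its speed limit or range.

## Robot

A 6-joint arm with a two-finger parallel gripper is mounted at the origin on a cart in front of the work surface, level with it; the furniture and walls round the work are solid. World frame = base frame: x ahead of the robot, y to its left, z up, the work surface at z = 0. Lengths are in mm, angles in degrees, forces in N, time in s.
With the tool pointing down it reaches from about 350 to 850 mm from the base axis. Payload 8.1 kg.
Tool frame: the origin (TCP) lies between the finger pads; the fingertips stand 25 mm ahead of it and the grasp point (between the pads) lies 6 mm ahead of it (r.tcp_to_tips is the distance from the TCP to the fingertips, in mm); z points along the fingers, y is the line along which they close (so a half turn about z gives the same grasp; the last joint's range is limited). The gripper opens to 85 mm and grips with 20 to 120 N. Pads are 22 mm wide; open, the fingers measure 114 mm over their backs; the gripper's body (76 mm by 85 mm) begins 54 mm behind the grasp point. The pads swing forward as they close: fully open they stand 13 mm farther back than shut.
Start: joints at [62.659, 7.471, 85.268, -0, 87.261, -4.893], TCP at [229.091, 554.547, 223.592] pointing down, gripper open.
Joint ranges: [-169.43, 169.43], [-51.17, 129.36], [1.28, 143.12], [-76.62, 256.62], [0, 156.53], [-152.29, 152.29]. Speed limits (degrees/s): [136.94, 136.94, 159.86, 180, 180, 180].

## Interface

Orientations are given as [roll, pitch, yaw] about the fixed x, y, z axes, in that order (R = Rz(yaw) Ry(pitch) Rx(roll)).
In Python, from bench import r gives the robot as it stands.
- The arm moves only by the tool apply_moves, never from a script. Its arguments are lists of equal length, an entry for each row: "angular": the turn, a rotation vector about the world's x, y, z in units of 8 degrees (1.0 is 8 degrees), a list of three; "travel": the shift along the world's x, y, z in units of 40 mm (1.0 is 40 mm), a list of three; "jaw": the opening, from 0 (shut) to 1 (fully open). A call has 1 to 20 rows; each row shifts and turns the commanded pose from where the row before left it; what a row does not reach is not made up. A row lasts 1/8 s, in which the tool goes at most 62.5 mm and 10.7 degrees, less where a joint would pass 70% of its speed; a pose out of reach is approached as far as the arm can. A call is refused whole if a number of a shift passes 1 or a number of a turn 1, either way. A call with a gripper value outside its range is refused whole. The fingers move at their own pace and stop on an object; "force" is the grip in N (left out, the last holds). Time passes only in rows, so rows that do not move let the fingers close. It gives the time, the measured TCP pose, the force, the opening and the grip force at its end, in the units of the state.
- r.sense(): the state, without advancing time (a new reading comes with each control period).
- r.snapshot(name): name is "scene" or "top" or "wrist"; returns a dict with "color" (400x640x3 uint8, red, green, blue), "fx", "fy", "cx", "cy" (pixels), "distortion" ([k1, k2, p1, p2, k3] as OpenCV has them; the pictures are not rectified), "R" (3x3) and "t" (3): a world point X has camera coordinates R X + t; the wrist camera has in their place "mount" (4x4, takes a point from camera to tool coordinates, whose origin is the TCP and whose axes are the flange's). Camera axes: x right, y down, z forward; pixel columns grow to the right and rows downward; lengths in mm; the calibration is good to about 2 mm. A picture is of the moment at which its call begins: read the wrist's pose just before it. There is no depth.
- r.hand_in(): hands the job in; it is judged then, once.
The state is a dict: "time": time; "joint_pos": joint angles; "qd": joint speeds; "joint_efforts": joint torques, N m; "tool_pos": TCP position; "tcp_rot": TCP orientation; "ft_force": force on the tool from outside, world axes, zero at the start; "wrist_torque": the same for the moment, N m; "finger_gap": finger opening in mm; "grip_force": force on a finger pad.
Only numpy, scipy, OpenCV 4.12 (cv2) and the standard library are available. Lean on these libraries where they do the work, as an engineer would, in place of code of your own. Each camera call takes 0.05 s, during which the arm holds its last target. There are 200 camera calls.

## Working session

There is one attempt and no reset: what is moved stays moved. The work goes in short steps, Python scripts to look and compute and a tool call to move; the robot and the scene stay as the last step left them, time stands still between calls to the robot, and variables do not carry over. Pictures are saved under pics/ and viewed, at most 10 in all, crops included, and the job is handed in when it is done.

Besides the shell and the picture viewer there is one more tool, called after ">>>" as name(argument=value, ...) on one line, values as JSON. apply_moves: Moves the arm, as the interface text tells. Its arguments: {"type":"object","properties":{"angular":{"type":"array"},"travel":{"type":"array"},"jaw":{"type":"array"},"force":{"type":"number"}},"required":["angular","travel","jaw"]}

```bash
mkdir -p pics; cat > h.py <<'E'
import numpy as np, cv2, pickle
from bench import r
from scipy.spatial.transform import Rotation as Ro
def snap(n,f):
    s=r.sense(); d=r.snapshot(n); d['tool_pos']=s['tool_pos']; d['tcp_rot']=s['tcp_rot']
    pickle.dump(d,open('pics/'+f+'.pkl','wb')); cv2.imwrite('pics/'+f+'.png',d['color'][:,:,::-1]); return d
def load(f): return pickle.load(open('pics/'+f+'.pkl','rb'))
def cam(d):
    K=np.array([[d['fx'],0,d['cx']],[0,d['fy'],d['cy']],[0,0,1]]);D=np.array(d['distortion'],float)
    if 'mount' in d:
        M=np.array(d['mount']);A=Ro.from_euler('xyz',d['tcp_rot'],degrees=True).as_matrix()
        Rw=A@M[:3,:3]; c=A@M[:3,3]+d['tool_pos']; return K,D,Rw.T,-Rw.T@c
    return K,D,np.array(d['R']),np.array(d['t'])
def onz(d,px,z):
    K,D,R,t=cam(d); u=cv2.undistortPoints(np.array(px,float).reshape(-1,1,2),K,D).reshape(-1,2)
    c=-R.T@t; v=np.c_[u,np.ones(len(u))]@R
    z=np.broadcast_to(z,len(u)); return c+v*((z-c[2])/v[:,2])[:,None]
def proj(d,X):
    K,D,R,t=cam(d); return cv2.projectPoints(np.array(X,float).reshape(-1,3),cv2.Rodrigues(R)[0],t,K,D)[0].reshape(-1,2)
E
python3 - <<'E'
from h import *
a=snap('top','top0');b=snap('scene','sc0')
for d in(a,b):
    K,D,R,t=cam(d);print(-R.T@t,R[2],K[0,0])
print(r.sense())
E
```

```text
[ 350.87132573 -224.32031087  975.29324165] [ 0.21203589  0.00214097 -0.97725954] 486.48893255529674
[ -55.81690198 -612.53810664  534.49547073] [ 0.72706032  0.43861647 -0.52820345] 419.0918324419812
{'time': 0.1, 'joint_pos': array([ 6.26578118e+01,  7.51090816e+00,  8.53245189e+01,  1.32878483e-03,
        8.72616582e+01, -4.89229394e+00]), 'qd': array([ 0.13575213, -0.0413313 , -0.21891013,  0.06173193, -0.00906242,
       -0.03117042]), 'joint_efforts': array([ 4.82683517e-04, -5.70952785e+01, -5.01942658e+01, -2.04263215e-04,
        8.24086368e-03,  5.08799769e-05]), 'tool_pos': array([228.85043007, 554.08154   , 222.63384218]), 'tcp_rot': array([-1.79903382e+02, -9.60203055e-03,  1.57550033e+02]), 'ft_force': array([ 0.71772547, -0.58219844,  0.78263147]), 'wrist_torque': array([ 0.05046169, -0.00960649, -0.02387616]), 'grip_force': 0.0, 'finger_gap': 85.47437220735371}
```

View pics/top0.png

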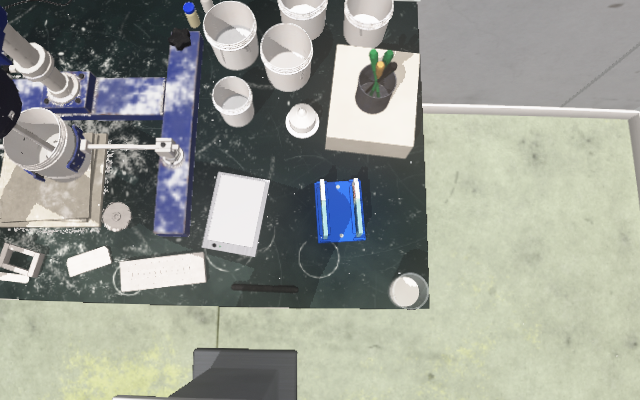

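View pics/sc0.png

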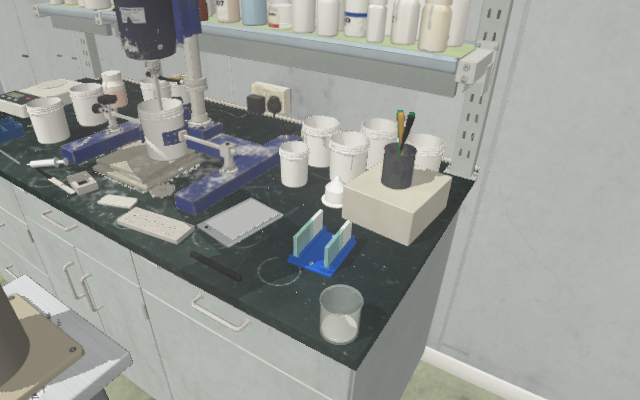

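The top view shows the rack near (340,211), the pad near (236,213), the marker near (265,288), the beaker near (405,290) and the cup near (302,120). I'll enlarge the rack in both views.

```bash
python3 - <<'E'
from h import *
a=load('top0');b=load('sc0')
A=cv2.resize(a['color'][165:255,295:385],None,fx=6.6,fy=6.6,interpolation=cv2.INTER_CUBIC)[:594,:594]
B=cv2.resize(b['color'][200:280,280:365],None,fx=7,fy=7,interpolation=cv2.INTER_CUBIC)
cv2.imwrite('pics/ca.png',A[:,:,::-1]);cv2.imwrite('pics/cb.png',B[:,:,::-1])
print(onz(a,[[220,172],[270,179],[252,255],[202,248]],8))
print(onz(a,[[340,211],[302,120],[405,290],[235,289],[297,290],[332,150],[413,157]],[10,40,40,8,8,60,60]))
E
```

```text
[[ 601.86840976  -33.11927485    8.        ]
 [ 588.34918773 -136.88503501    8.        ]
 [ 432.60949596 -105.86502696    8.        ]
 [ 444.75144329   -5.05614562    8.        ]]
[[ 523.41810315 -280.2214941    10.        ]
 [ 705.18757551 -200.94364207   40.        ]
 [ 367.11667286 -402.55230142   40.        ]
 [ 365.3318379   -74.75225272    8.        ]
 [ 365.50227144 -196.53403388    8.        ]
 [ 635.89536001 -261.5044061    60.        ]
 [ 624.08222119 -421.02197091   60.        ]]
```

View pics/ca.png

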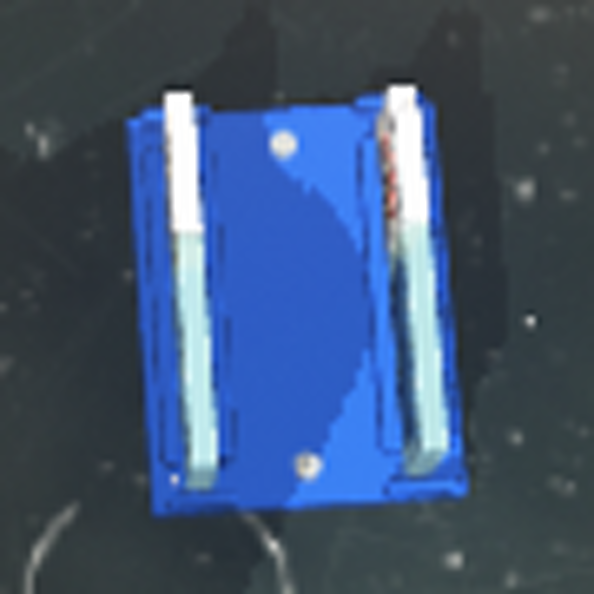

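View pics/cb.png

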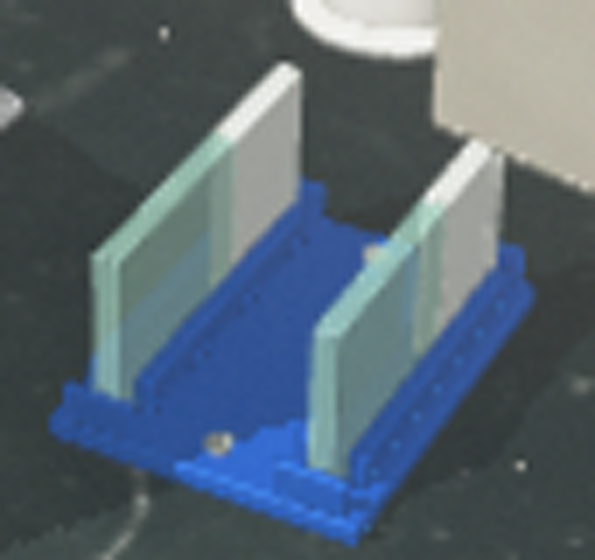

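Crop a shows the red-striped label on the left (+y) face of the right-hand slide. Its frosted end is the far (+x) end and its top edge runs from (401,90) to (430,450) in the crop. Crop b has no visible label on the left slide. I'll compute its pose, then check the notch with the wrist camera.

```bash
python3 - <<'E'
from h import *
a=load('top0')
q=lambda p:np.array(p)/6.6+[295,165]
# top faces: far mid, frost border mid, near mid
for n,P in dict(right=[(401,88),(417,224),(433,448)],left=[(178,94),(190,232),(204,465)]).items():
    X=onz(a,[q(p) for p in P],63);print(n,X.round(1),np.linalg.norm(X[0]-X[2]),np.linalg.norm(X[0]-X[1]),np.degrees(np.arctan2(*(X[0]-X[2])[[1,0]])))
X=onz(a,[q(p) for p in[(128,120),(432,100),(467,492),(155,514)]],6);print(X.round(1),X.mean(0))
E
```

```text
right [[ 578.4 -307.6   63. ]
 [ 537.9 -312.    63. ]
 [ 472.5 -316.2   63. ]] 106.30489052695354 40.83301393086286 4.644616983880389
left [[ 575.7 -242.3   63. ]
 [ 534.6 -246.1   63. ]
 [ 466.8 -250.7   63. ]] 109.26157200021218 41.30390820735772 4.416803987987676
[[ 581.3 -227.9    6. ]
 [ 589.  -322.4    6. ]
 [ 466.8 -332.2    6. ]
 [ 458.9 -237.6    6. ]] [ 523.9790951 -280.028723     6.       ]
```

>>> apply_moves(angular=[[0,0,-0.9],[0,0,-0.9],[0,0,-0.9],[0,0,-0.9],[0,0,-0.9],[0,0,-0.9],[0,0,-0.9],[0,0,-0.9],[0,0,-0.9],[0,0,-0.9],[0,0,-0.9],[0,0,-0.9],[0,0,-0.9],[0,0,-0.9],[0,0,-0.9],[0,0,-0.9],[0,0,-0.9],[0,0,-0.9],[0,0,-0.9],[0,0,-0.9]], travel=[[0.3,-0.97,0],[0.3,-0.97,0],[0.3,-0.97,0],[0.3,-0.97,0],[0.3,-0.97,0],[0.3,-0.97,0],[0.3,-0.97,0],[0.3,-0.97,0],[0.3,-0.97,0],[0.3,-0.97,0],[0.3,-0.97,0],[0.4,-0.97,0],[0.4,-0.97,0],[0.4,-0.97,0],[0.4,-0.97,0],[0.4,-0.97,0],[0.4,-0.97,0],[0.4,-0.97,0],[0.4,-0.97,0],[0.4,-0.97,0]], jaw=[0.5,0.5,0.5,0.5,0.5,0.5,0.5,0.5,0.5,0.5,0.5,0.5,0.5,0.5,0.5,0.5,0.5,0.5,0.5,0.5], force=80)

```text
time: 2.6
tool_pos: [505.2, -222.7, 223.1]
tcp_rot: [-180.0, 0.0, 13.3]
ft_force: [1.1, 0.4, 0.1]
finger_gap: 42.5
grip_force: 0.0
```

>>> apply_moves(angular=[[0,0,-0.36],[0,0,-0.36],[0,0,-0.36],[0,0,0]], travel=[[0.4,-0.73,0],[0.4,-0.73,0],[0.4,-0.73,0],[0,0,0]], jaw=[0.5,0.5,0.5,0.5])

```text
time: 3.1
tool_pos: [553.0, -310.6, 222.2]
tcp_rot: [-179.9, 0.1, 4.8]
ft_force: [-0.2, -0.4, -0.2]
finger_gap: 42.6
grip_force: 0.0
```

```bash
python3 - <<'E'
from h import *
d=snap('wrist','w1');print(d['tool_pos'],d['tcp_rot']);print(np.array(d['mount']).round(2))
print(proj(d,[[560.5,-310.2,63],[524,-280,8]]))
E
```

```text
[ 552.96436071 -310.55290613  222.15900857] [-1.79946995e+02  8.75921306e-02  4.79114648e+00]
[[   0.     -0.95   -0.31   78.92]
 [   1.     -0.      0.      1.23]
 [  -0.     -0.31    0.95 -150.55]
 [   0.      0.      0.      1.  ]]
[[323.1098162  175.22223217]
 [296.38510869 191.99101254]]
```

View pics/w1.png

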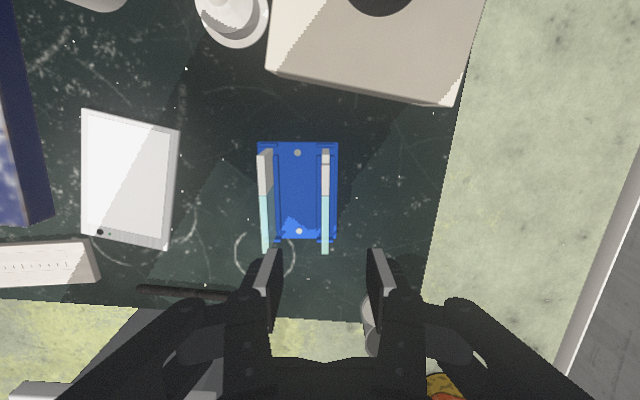

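The wrist view shows the right slide between rows 149 and 253 at column 325, with a step near row 163 at its frosted end (likely the notch). I'll crop that area.

```bash
python3 - <<'E'
from h import *
d=load('w1')
cv2.imwrite('pics/cw.png',cv2.resize(d['color'][140:260,250:350],None,fx=5,fy=5,interpolation=cv2.INTER_CUBIC)[:,:,::-1])
E
```

```text
(no output)
```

View pics/cw.png

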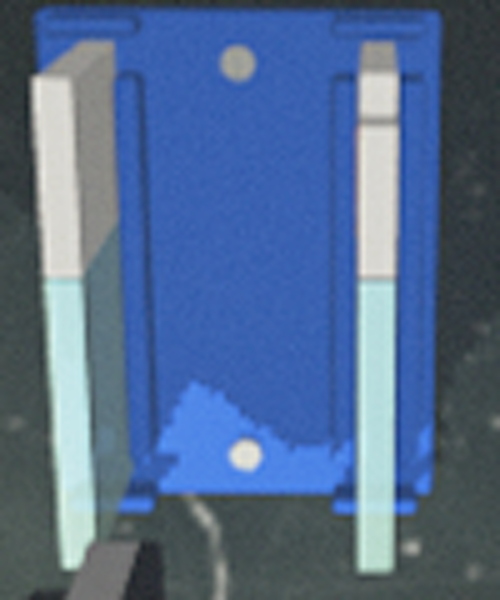

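The crop confirms the notch on the right slide, with its step at crop (379,122). The frosted/clear border is at (378,278) and the near end at (376,570).

```bash
python3 - <<'E'
from h import *
d=load('w1')
q=[np.array(p)/5+[250,140] for p in[(379,123),(378,278),(376,571),(38,75),(62,278),(79,570)]]
X=onz(d,q,63);print(X.round(1))
u=X[0]-X[2];L=np.linalg.norm(u);u/=L;print(L,'exp101',np.degrees(np.arctan2(u[1],u[0])),'border->near',np.linalg.norm(X[1]-X[2]),'exp68')
print('grip',X[1]+21*u, X[2]+89*u)
E
```

```text
[[ 571.7 -312.    63. ]
 [ 538.9 -314.6   63. ]
 [ 470.7 -320.    63. ]
 [ 575.7 -242.8   63. ]
 [ 533.4 -248.5   63. ]
 [ 465.4 -253.8   63. ]]
101.39936397505319 exp101 4.505247733537073 border->near 68.46975816789838 exp68
grip [ 559.84486318 -312.96111129   63.        ] [ 559.37591376 -312.98984754   63.        ]
```

>>> apply_moves(angular=[[0,0,0],[0,0,0],[0,0,0],[0,0,0],[0,0,0],[0,0,0],[0,0,0],[0,0,0]], travel=[[0.2,-0.06,0],[0,0,-0.85],[0,0,-0.85],[0,0,-0.85],[0,0,-0.85],[0,0,-0.5],[0,0,-0.38],[0,0,0]], jaw=[0.5,0.5,0.5,0.5,0.5,0.5,0.5,0.5])

```text
time: 4.15
tool_pos: [560.7, -311.0, 51.7]
tcp_rot: [-179.9, 0.1, 4.9]
ft_force: [0.5, 0.2, -0.0]
finger_gap: 42.6
grip_force: 0.0
```

```bash
python3 - <<'E'
from h import *
d=snap('wrist','w2');print(r.sense())
cv2.imwrite('pics/cw2.png',cv2.resize(d['color'][100:400,120:520],None,fx=2,fy=2)[:,:,::-1])
E
```

```text
{'time': 4.2, 'joint_pos': array([-3.36000157e+01,  2.15412501e+01,  8.71909382e+01, -7.80909749e-04,
        7.12490171e+01,  5.14785397e+01]), 'qd': array([-0.15187862, -0.95490202, -1.11400956,  0.043143  ,  0.20695243,
       -0.03158617]), 'joint_efforts': array([ 7.82385562e-02, -6.37597060e+01, -4.46740901e+01,  4.26158484e-03,
       -4.99446003e-02, -1.89509524e-04]), 'tool_pos': array([ 561.35791052, -311.50088804,   52.86093051]), 'tcp_rot': array([ 1.79987716e+02, -1.42438396e-02,  4.92169706e+00]), 'ft_force': array([-1.15768492,  0.28925558,  0.36164985]), 'wrist_torque': array([-0.00060823, -0.00084549,  0.03592747]), 'grip_force': 0.0, 'finger_gap': 42.76400451285255}
```

View pics/cw2.png

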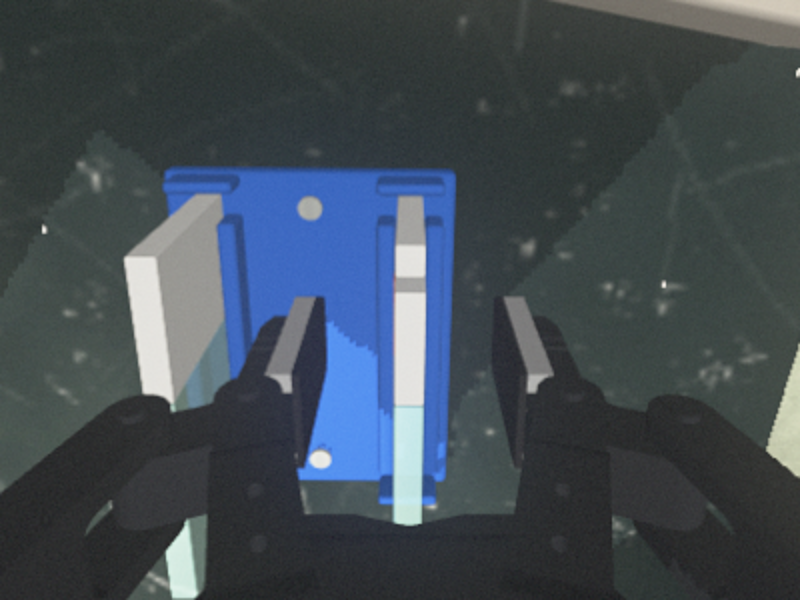

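The two fingers straddle the slide symmetrically: pads at columns about 325 and 493, slide at 395–425. I'll check pad placement along the slide by projection.

```bash
python3 - <<'E'
from h import *
d=load('w2')
X=onz(d,[[120+409/2,100+405/2],[120+410/2,100+292/2]],63);print(X)
P=np.array([d['tool_pos']+np.array([o,0,dz]) for o in(11,-11) for dz in(-25,11)]);print((proj(d,P)-[120,100])*2)
E
```

```text
[[ 538.80117052 -314.398508     63.        ]
 [ 571.74746767 -311.79668416   63.        ]]
[[406.95787263 238.94607426]
 [406.65297623 291.24640122]
 [401.02693207 303.69027862]
 [399.4659956  367.6608934 ]]
```

```bash
python3 - <<'E'
from h import *
from scipy.optimize import brentq
d=load('w2')
for a,b in[((325,297),(493,297)),((293,378),(525,378)),((325,380),(497,380)),((297,465),(519,465))]:
    q=[[120+p[0]/2,100+p[1]/2] for p in(a,b)]
    f=lambda z:np.linalg.norm(np.diff(onz(d,q,z),axis=0))-42.6
    z=brentq(f,-200,150);print(z,onz(d,q,z).round(1))
s=[[120+395/2,100+290/2],[120+425/2,100+290/2]];print(np.linalg.norm(np.diff(onz(d,s,63),axis=0)))
E
```

```text
60.85205180562748 [[ 567.5 -290.5   60.9]
 [ 571.1 -333.    60.9]]
104.3503901191595 [[ 572.7 -290.   104.4]
 [ 576.4 -332.5  104.4]]
70.40957204282246 [[ 549.6 -292.6   70.4]
 [ 553.3 -335.    70.4]]
105.00828949280753 [[ 554.  -291.5  105. ]
 [ 557.6 -333.9  105. ]]
7.463918344680682
```

```bash
python3 - <<'E'
from h import *
print(r.tcp_to_tips)
d=snap('scene','sc2');print(proj(d,[[561,-332,28],[561,-290,28],[561,-290,63],[561,-312,63],[561,-312,53]]))
cv2.imwrite('pics/cs2.png',cv2.resize(d['color'][190:280,275:375],None,fx=6.5,fy=6.5,interpolation=cv2.INTER_CUBIC)[:,:,::-1])
E
```

```text
25.0
[[354.47422282 241.05114634]
 [336.2813916  234.15629083]
 [337.14769049 220.02223512]
 [346.80665703 223.52030173]
 [346.49072197 227.64667988]]
```

View pics/cs2.png

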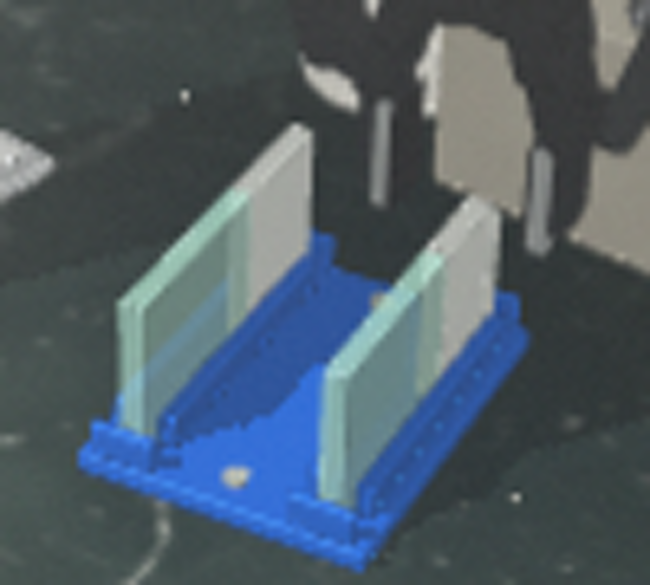

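Both views show the fingertips near z≈60, about 30 mm higher than the nominal 25 mm ahead of the TCP. The scene crop has the tips at (380,205) and (537,255), level with the slide's top. I'll trust the images and descend gently while watching the force.

>>> apply_moves(angular=[[0,0,0],[0,0,0],[0,0,0],[0,0,0],[0,0,0]], travel=[[0,-0.02,-0.15],[0,0,-0.03],[0,0,-0.03],[0,0,-0.03],[0,0,0]], jaw=[0.5,0.5,0.5,0.5,0.5])

```text
time: 4.88
tool_pos: [561.0, -312.2, 42.7]
tcp_rot: [-180.0, 0.0, 4.9]
ft_force: [0.6, 0.6, -0.6]
finger_gap: 42.7
grip_force: 0.0
```

>>> apply_moves(angular=[[0,0,0],[0,0,0],[0,0,0],[0,0,0],[0,0,0]], travel=[[0,0,-0.03],[0,0,-0.03],[0,0,-0.03],[0,0,-0.03],[0,0,0]], jaw=[0.5,0.5,0.5,0.5,0.5])

```text
time: 5.5
tool_pos: [561.0, -312.2, 37.8]
tcp_rot: [-180.0, 0.0, 4.9]
ft_force: [-0.3, -0.3, 0.3]
finger_gap: 42.7
grip_force: 0.0
```

>>> apply_moves(angular=[[0,0,0],[0,0,0],[0,0,0],[0,0,0],[0,0,0]], travel=[[0,0,-0.04],[0,0,-0.05],[0,0,-0.05],[0,0,-0.05],[0,0,0]], jaw=[0.5,0.5,0.5,0.5,0.5])

```text
time: 6.12
tool_pos: [560.9, -312.1, 30.1]
tcp_rot: [-180.0, 0.0, 4.9]
ft_force: [0.2, 0.9, -0.5]
finger_gap: 42.8
grip_force: 0.0
```

```bash
python3 - <<'E'
from h import *
d=snap('scene','sc3');e=snap('wrist','w3');print(d['tool_pos'])
A=cv2.resize(d['color'][190:280,275:375],None,fx=4,fy=4,interpolation=cv2.INTER_CUBIC)
B=e['color'][110:390,140:480]
H=np.zeros((360,760,3),np.uint8);H[:360,:400]=A;H[:280,410:750]=B
cv2.imwrite('pics/c3.png',H[:,:,::-1])
E
```

```text
[ 560.89798933 -312.11817584   30.05404651]
```

View pics/c3.png

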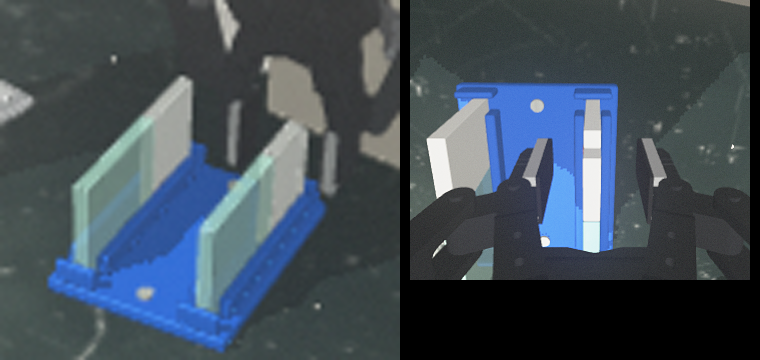

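The tips are now at about z≈35, clear of the walls, straddling the frosted end. I'll lower 4 mm more and close.

>>> apply_moves(angular=[[0,0,0],[0,0,0],[0,0,0],[0,0,0],[0,0,0],[0,0,0],[0,0,0],[0,0,0]], travel=[[0,0,-0.05],[0,0,-0.05],[0,0,0],[0,0,0],[0,0,0],[0,0,0],[0,0,0],[0,0,0]], jaw=[0.5,0.5,0.3,0.2,0.1,0,0,0], force=70)

```text
time: 7.22
tool_pos: [561.1, -311.8, 26.5]
tcp_rot: [-180.0, 0.0, 4.9]
ft_force: [-1.5, 4.6, 4.4]
finger_gap: 6.9
grip_force: 68.6
```

>>> apply_moves(angular=[[0,0,0],[0,0,0],[0,0,0],[0,0,0],[0,0,0],[0,0,0],[0,0,0]], travel=[[0,0,0.2],[0,0,0.4],[0,0,0.7],[0,0,0.7],[0,0,0.7],[0,0,0.4],[0,0,0]], jaw=[0,0,0,0,0,0,0])

```text
time: 8.1
tool_pos: [562.1, -313.2, 152.7]
tcp_rot: [179.8, -0.2, 4.9]
ft_force: [0.7, 0.0, -0.9]
finger_gap: 6.8
grip_force: 68.4
```

>>> apply_moves(angular=[[0,0,0],[0.6,0.05,0],[0.6,0.05,0],[0.6,0.05,0],[0.6,0.05,0],[0.6,0.05,0],[0.6,0.05,0],[0.6,0.05,0],[0.6,0.05,0],[0.6,0.05,0],[0.6,0.05,0],[0,0,0],[0,0,0]], travel=[[0,0.3,0.2],[-0.02,0.6,0],[-0.02,0.6,0],[-0.02,0.6,0],[-0.02,0.6,0],[-0.02,0.6,0],[-0.02,0.6,0],[-0.02,0.6,0],[-0.02,0.6,0],[-0.02,0.6,0],[-0.02,0.6,0],[0,0,0],[0,0,0]], jaw=[0,0,0,0,0,0,0,0,0,0,0,0,0])

```text
time: 9.72
tool_pos: [553.0, -60.4, 158.2]
tcp_rot: [-131.9, -0.1, 4.9]
ft_force: [0.1, -0.0, -1.2]
finger_gap: 6.8
grip_force: 68.4
```

```bash
python3 - <<'E'
from h import *
s=r.sense();print(s['tool_pos'],s['tcp_rot'],s['grip_force'],s['finger_gap'],s['joint_pos'],s['qd'])
A=Ro.from_euler('xyz',s['tcp_rot'],degrees=True);A0=Ro.from_euler('xyz',[180,0,4.9],degrees=True)
D=A*A0.inv();print('center est',s['tool_pos']+D.apply([-35,-3,9]),'normal',D.apply([-.08,.997,0]))
d=snap('scene','sc4');e=snap('top','t4')
H=np.zeros((520,780,3),np.uint8)
H[:400,:400]=cv2.resize(d['color'][130:280,180:330],(400,400));H[:380,400:780]=cv2.resize(e['color'][130:270,160:300],(380,380))
cv2.imwrite('pics/c4.png',H[:400,:,::-1])
E
```

```text
[553.02839428 -60.44842112 158.15662502] [-1.31934936e+02 -8.10688188e-02  4.88212345e+00] 68.42304761521518 6.8082136540549865 [-34.68808623  26.34486788  83.03816536  36.09173829 102.97615875
  48.22155659] [-0.28998924 -0.77763784 -0.79571627  0.22610935  0.0223359  -0.11143601]
center est [518.58882764 -70.1092532  164.12190568] normal [-0.05250168  0.66636241  0.74405223]
```

View pics/c4.png

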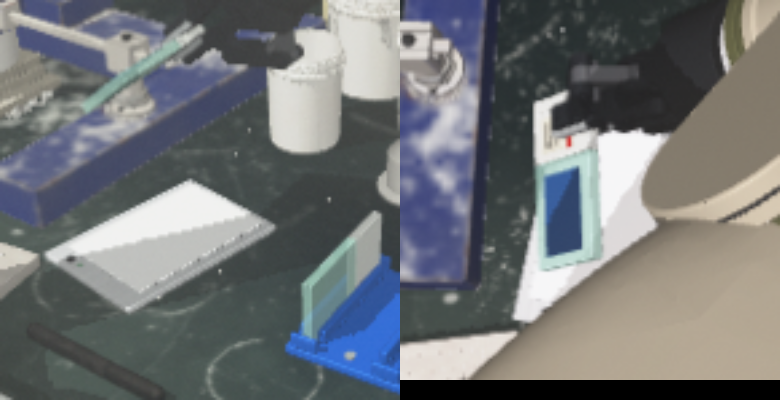

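The views show the slide held by its frosted end with the label and coating facing up, and the other slide still standing in the rack. In the top crop the slide's centre is near (568,184). I'll verify the position numerically, then hand in.

```bash
python3 - <<'E'
from h import *
e=load('t4');X=onz(e,[[160+168/2.714,130+184/2.714]],164)[0];print(X)
if np.hypot(X[0]-517,X[1]+70)<25: print(r.hand_in())
E
```

```text
[515.93660961 -69.69029179 164.        ]
the job is handed in; nothing more can be done
None
```

I handed the job in with the notched slide held still by its frosted end, label face up at about 42° from straight up, its centre about 16 cm up and within a few mm of the pad's middle; the other slide still stands in the rack, though I was not given the judge's verdict.

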